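# Set the terrace light switches to on, on, off

## Task

Set up this evening's string lights on the wide switch box with three paddle switches: from left to right as the robot sees it, set them fully to on, on, off. On is leaning away from the robot, towards the edge with the raised metal rib; off is leaning towards the robot. Leave the switch on the narrow single-switch fan box as it is.

Things in the scene. Friction and masses are not known exactly. Their poses are not given: they have to be found in the camera images.
- light_box: Wide grey box, fixed, 110 x 180 x 50 mm (x, y, z). Origin: centre of its underside; +x away from the robot (within 0.4 rad), +y left. Three black paddles hinged about y in its flat top (z = 50 mm) at x = 0, y = +50 (left), 0, -50 mm (right), each 55 mm long, 16 wide, 10 thick; leaning fully, a tip is 21 mm off its hinge and 51 above the top. Metal rib 8 wide, 6 high at x = 45 mm: ON side.
- left_switch (a joint): Left paddle of the wide box, hinge angle in rad: 0 = fully off, leaning 0.4 rad from vertical to the box's -x (robot side); 0.4 upright; 0.8 = fully on, leaning 0.4 rad to its +x (rib side). End stops at both; stays where left; 1 to 5 N moves it. Starts off, within 0.1 rad of its stop.
- middle_switch (a joint): Middle paddle of the wide box, hinge angle in rad: 0 = fully off, leaning 0.4 rad from vertical to the box's -x (robot side); 0.4 upright; 0.8 = fully on, leaning 0.4 rad to its +x (rib side). End stops at both; stays where left; 1 to 5 N moves it. Starts on, within 0.1 rad of its stop.
- right_switch (a joint): Right paddle of the wide box, hinge angle in rad: 0 = fully off, leaning 0.4 rad from vertical to the box's -x (robot side); 0.4 upright; 0.8 = fully on, leaning 0.4 rad to its +x (rib side). End stops at both; stays where left; 1 to 5 N moves it. Starts on, within 0.1 rad of its stop.
- fan_switch (a joint): The only paddle of the narrow fan box (110 x 90 x 50 mm, rib on its far edge too), which is fixed beside the wide box, left or right of it, 200 mm or more between centres. Hinge angle in rad: 0 off, leaning to the robot, 0.8 on. Starts off; not part of the job.
Mind the look-alikes: they are no part of the job. Leave any yellow look-alike of the part that bears fan_switch alone. Leave any green look-alike of the light_box alone.

How it is judged:
By the outcome, as a careful person would: the job done as asked, in the order asked, and still so for the second after the job is handed in, with the robot touching nothing.
It also fails if it takes over 38 s, if anything falls off the work surface, if the arm or the gripper's body presses on something with over 40 N, if the wrist force passes 120 N, or if a joint passes its speed limit or range.

## Robot

A 6-joint arm with a two-finger parallel gripper is mounted at the origin on the work surface. World frame = base frame: x ahead of the robot, y to its left, z up, the work surface at z = 0. Lengths are in m, angles in rad, forces in N, time in s.
With the tool pointing down it reaches from about 0.275 to 0.85 m from the base axis. Payload 5.2 kg.
Tool frame: the origin (TCP) lies on the centre line of the jaws, within the pads' length; the fingertips stand 14 mm ahead of it and the grasp point (between the pads) lies 5 mm behind it; x points along the fingers, z is the direction in which the jaws open and shut, and the axes are right-handed (so a half turn about x gives the same grasp; the last joint's range is limited). The gripper opens to 85 mm and grips with 20 to 120 N. Pads are 22 mm wide; open, the fingers measure 114 mm over their backs; the gripper's body (76 mm by 85 mm) begins 54 mm behind the grasp point. The pads swing forward as they close: fully open they stand 13 mm farther back than shut.
Start: joints at [1.082, 0.259, 1.535, -0, 1.348, -0.203], TCP at [0.155, 0.528, 0.207] pointing down, gripper open.
Joint ranges: [-3.14, 3.14], [-0.91, 2.08], [0.19, 2.58], [-1.22, 4.36], [0.22, 2.71], [-3.12, 3.12]. Speed limits (rad/s): [2.57, 2.57, 3.14, 3.14, 3.14, 3.14].

## Interface

Orientations are given as a unit quaternion [w, x, y, z].
In Python, from plant import bot gives the robot as it stands. The module is installed in compiled form; this text tells all that it offers.
- The arm moves only by the shell command python3 -m crank 'ROWS' [FORCE]. ROWS is JSON, a list of rows, each a list of 7 numbers: the closure in counts, from 0 (fully open) to 255 (shut), then the shift along the tool's x, y, z in m, then the turn, a rotation vector about the tool's x, y, z in degrees. A call has 1 to 10 rows; each row shifts and turns the pose as measured when the row begins, along the tool's axes as they then stand; what a row does not reach is not made up. A row lasts 1/8 s, in which the tool goes at most 62.5 mm and 10.7 degrees, less where a joint would pass 70% of its speed; a pose out of reach is approached as far as the arm can. A call is refused whole if a number of a shift passes 0.0625 or a number of a turn 10.7, either way. A call with a gripper value outside its range is refused whole. The fingers move at their own pace and stop on an object; FORCE is the grip in N (left out, the last holds). Time passes only in rows, so rows that do not move let the fingers close. It gives the time, the measured TCP pose, the force and the opening at its end, in the units of the state.
- bot.get_state(): the state, without advancing time (a new reading comes with each control period).
- bot.read_camera(name): name is "scene" or "top"; returns the picture (480x640x3 uint8, red, green, blue); there is no depth.
- bot.get_calibration(name): a dict with "K" (3x3 intrinsics, pixels), "rvec" (rotation vector, rad) and "tvec" (3), from world to camera coordinates, as OpenCV has them. Camera axes: x right, y down, z forward; pixel columns grow to the right and rows downward; lengths in m; the calibration is good to about 2 mm. A picture is of the moment at which its call begins. get_calibration takes no time and is no camera call.
- bot.sign_off(): hands the job in, once; it reports no verdict.
The state is a dict: "time": time; "q": joint angles; "qvel": joint speeds; "joint_efforts": joint torques, N m; "ee_pos": TCP position; "tool_rot": TCP orientation; "wrist_force": force on the tool from outside, world axes, zero at the start; "torque": the same for the moment, N m; "finger_gap": finger opening in m.
Only numpy, scipy, OpenCV 4.12 (cv2) and the standard library are available. Lean on these libraries where they do the work, as an engineer would, in place of code of your own. Each camera call takes 0.05 s, during which the arm holds its last target. There are 200 camera calls.

## Working session

There is one attempt and no reset: what is moved stays moved. The work goes in short steps, Python scripts to look and compute and a shell command to move; the robot and the scene stay as the last step left them, time stands still between calls to the robot, and variables do not carry over. Pictures are saved under pics/ and viewed, about 8 in all and at most 12, crops included, and the job is handed in when it is done.

```bash
mkdir -p pics
python3 - <<'E'
from plant import bot
import cv2
for n in ("scene","top"):
    cv2.imwrite(f"pics/{n}1.png",bot.read_camera(n)[:,:,::-1]); print(n,bot.get_calibration(n))
print(bot.get_state())
E
```

```text
scene {'K': array([[622.2931655 ,   0.        , 316.64968783],
       [  0.        , 622.2931655 , 240.35530282],
       [  0.        ,   0.        ,   1.        ]]), 'rvec': array([ 1.76451943,  1.83573761, -0.73310402]), 'tvec': array([ 0.04721594, -0.3327823 ,  1.58180899])}
top {'K': array([[514.75086246,   0.        , 313.78320308],
       [  0.        , 514.75086246, 242.1880711 ],
       [  0.        ,   0.        ,   1.        ]]), 'rvec': array([ 2.15547016, -2.16271898,  0.14053452]), 'tvec': array([-0.02254164,  0.52471018,  0.86018557])}
{'time': 0.1, 'q': array([ 1.08216514e+00,  2.59269538e-01,  1.53600561e+00,  1.94178464e-05,
        1.34799146e+00, -2.02821178e-01]), 'qvel': array([ 0.00117025, -0.00274691, -0.00353633, -0.00036565,  0.000143  ,
        0.00063603]), 'joint_efforts': array([ 2.50692487e-03, -4.46971500e+01, -2.91250688e+01, -1.70422209e-04,
        6.14511679e-03, -1.81227807e-05]), 'ee_pos': array([0.15479409, 0.52722059, 0.20594534]), 'tool_rot': array([ 0.56557509, -0.42393816,  0.56665188,  0.42344645]), 'wrist_force': array([0.58787548, 0.31892693, 0.48418962]), 'torque': array([ 0.00421398,  0.02366866, -0.00165057]), 'finger_gap': 0.08540214094457876}
```

View pics/scene1.png

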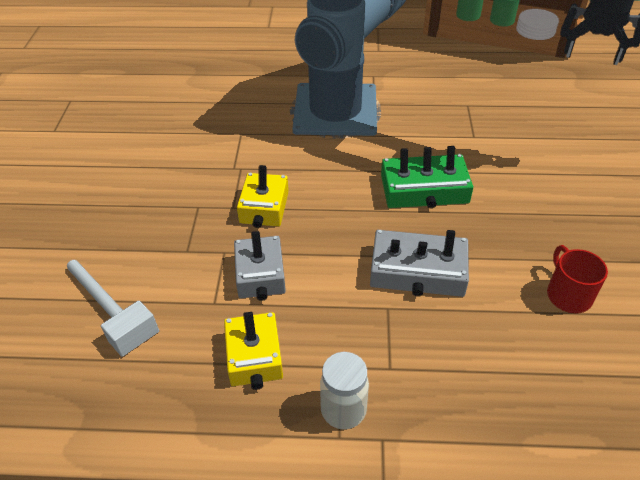

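View pics/top1.png

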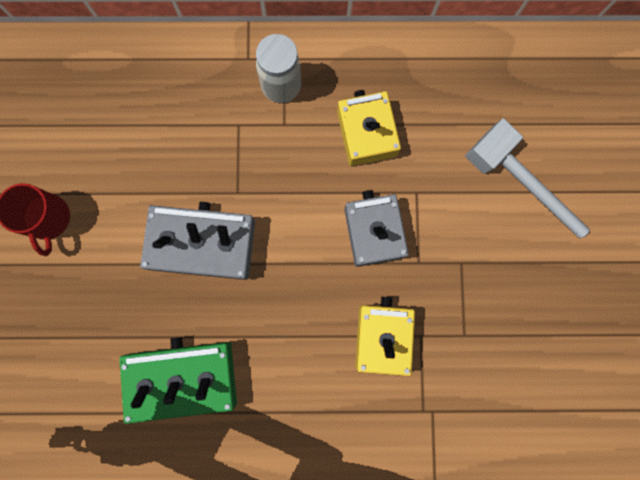

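The top view shows the wide grey box with top corners at about (149,206), (252,214), (247,278) and (142,268). Its left paddle, near (163,240), leans towards the robot (off). The middle one (194,233) and the right one (224,237) lean to the rib (on). The fan box is at (377,230). The green box, nearer the robot, and the yellow ones are the look-alikes.

```bash
cat > h.py <<'E'
from plant import bot
import numpy as np, cv2
from scipy.spatial.transform import Rotation as R
def ray(n,uv,z):
    c=bot.get_calibration(n);M=R.from_rotvec(c['rvec']).as_matrix();o=-M.T@c['tvec']
    d=M.T@np.linalg.inv(c['K'])@np.array([*uv,1.]);return o+d*(z-o[2])/d[2]
def proj(n,p):
    c=bot.get_calibration(n);return cv2.projectPoints(np.array(p,float).reshape(-1,3),c['rvec'],c['tvec'],c['K'],None)[0][:,0]
def tool():
    s=bot.get_state();q=s['tool_rot'];return s,R.from_quat([*q[1:],q[0]]).as_matrix()
E
python3 - <<'E'
from h import *
P=np.array([ray('top',u,.05) for u in [(149,206),(252,214),(247,278),(142,268)]])
print(P.round(3)); print([np.linalg.norm(P[i]-P[i-1]).round(3) for i in range(4)])
S=np.array([ray('scene',u,.05) for u in [(372,265),(467,271),(468,235),(378,232)]]);print(S.round(3))
c=P.mean(0);ey=P[0]+P[3]-P[1]-P[2];yaw=np.arctan2(-ey[0],ey[1]);print(c,S.mean(0),yaw)
g=np.array([ray('top',u,.05) for u in [(120,356),(232,343),(235,408),(125,421)]]);print('green',g.round(3))
s,M=tool();print(M.round(3))
E
```

```text
[[0.586 0.258 0.05 ]
 [0.571 0.081 0.05 ]
 [0.462 0.089 0.05 ]
 [0.479 0.266 0.05 ]]
[np.float64(0.107), np.float64(0.177), np.float64(0.11), np.float64(0.178)]
[[0.557 0.084 0.05 ]
 [0.566 0.259 0.05 ]
 [0.475 0.271 0.05 ]
 [0.472 0.097 0.05 ]]
[0.52468879 0.1734923  0.05      ] [0.51766092 0.17766458 0.05      ] -0.0898189133074855
green [[0.334 0.297 0.05 ]
 [0.354 0.112 0.05 ]
 [0.25  0.106 0.05 ]
 [0.23  0.284 0.05 ]]
[[-0.001 -0.959  0.282]
 [-0.001  0.282  0.959]
 [-1.     0.    -0.002]]
```

```bash
python3 -m crank '[[255,0,0,0,-10.7,0,0],[255,0,0,0,0,0,0],[255,0,-0.044,-0.033,0,0,0],[255,0,-0.044,-0.033,0,0,0],[255,0,-0.044,-0.033,0,0,0],[255,0,-0.044,-0.033,0,0,0],[255,0,-0.044,-0.033,0,0,0],[255,0,-0.044,-0.033,0,0,0],[255,0,-0.044,-0.033,0,0,0],[255,0,0,0,0,0,0]]' 40
cat >> h.py <<'E'
c=np.array([.5247,.1735,.05]);yaw=-.0898
B=R.from_euler('z',yaw).as_matrix()
def report():
    s,M=tool();print('t',s['time'],'tcp in box(mm)',(1e3*B.T@(s['ee_pos']-c)).round(1),'F box',(B.T@s['wrist_force']).round(2),'gap',s['finger_gap'].round(4));print((B.T@M).round(3));return s,M
E
python3 - <<'E'
from h import *
report()
im=bot.read_camera('top')[:,:,::-1].copy(); im2=im.copy()
# modelled hinges and paddles
for y,a in ((50,-.4),(0,.4),(-50,.4)):
    p=c+np.array([B@[0,y/1e3,0],B@[np.sin(a)*.055,y/1e3,np.cos(a)*.055]])
    u=proj('top',p); cv2.line(im,*[tuple(int(v) for v in x) for x in u],(0,255,255),1)
k=c+np.array([B@[x,y,0] for x,y in((.055,.09),(.055,-.09),(-.055,-.09),(-.055,.09))])
cv2.polylines(im,[proj('top',k).round().astype(int)],True,(0,0,255),1)
cv2.imwrite('pics/t2.png',cv2.resize(np.hstack([im[150:330,100:300],im2[150:330,100:300]]),None,fx=2,fy=2,interpolation=2))
E
```

```text
time: 1.35
ee_pos: [0.4435, 0.2564, 0.2037]
tool_rot: [0.529, -0.468, 0.532, 0.467]
wrist_force: [-0.4, 0.8, -0.3]
finger_gap: -0.0001Traceback (most recent call last):
  File "<stdin>", line 2, in <module>
  File "h.py", line 14, in report
    s,M=tool();print('t',s['time'],'tcp in box(mm)',(1e3*B.T@(s['ee_pos']-c)).round(1),'F box',(B.T@s['wrist_force']).round(2),'gap',s['finger_gap'].round(4));print((B.T@M).round(3));return s,M
                                                                                                                                     ^^^^^^^^^^^^^^^^^^^^^
AttributeError: 'float' object has no attribute 'round'
```

```bash
sed -i "s/s\['finger_gap'\].round(4)/s['finger_gap']/" h.py
python3 - <<'E'
from h import *
report()
im=bot.read_camera('top')[:,:,::-1].copy(); im2=im.copy()
for y,a in ((50,-.4),(0,.4),(-50,.4)):
    p=c+np.array([B@[0,y/1e3,0],B@[np.sin(a)*.055,y/1e3,np.cos(a)*.055]])
    u=proj('top',p); cv2.line(im,*[tuple(int(v) for v in x) for x in u],(0,255,255),1)
k=c+np.array([B@[x,y,0] for x,y in((.055,.09),(.055,-.09),(-.055,-.09),(-.055,.09))])
cv2.polylines(im,[proj('top',k).round().astype(int)],True,(0,0,255),1)
cv2.imwrite('pics/t2.png',cv2.resize(np.hstack([im[150:330,100:300],im2[150:330,100:300]]),None,fx=2,fy=2,interpolation=2))
E
```

```text
t 1.35 tcp in box(mm) [-88.3  75.3 153.7] F box [-0.51  0.73 -0.28] gap -0.00012450774681477643
[[-0.002 -0.999  0.038]
 [-0.004  0.038  0.999]
 [-1.     0.002 -0.004]]
```

View pics/t2.png

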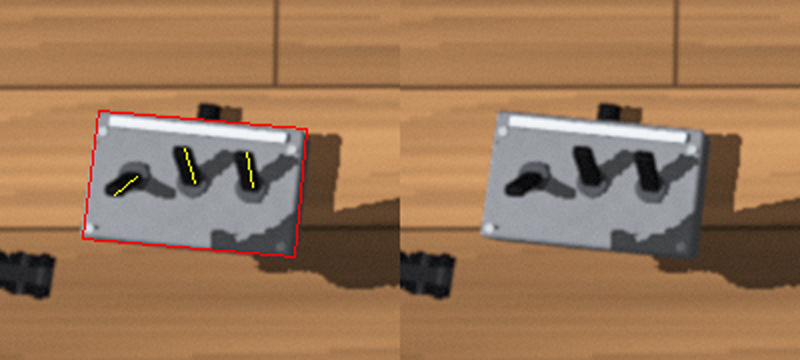

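The overlay matches the box outline and paddles to within about 3 mm, so I'll act on it. First I go behind the left paddle and descend.

```bash
python3 -m crank '[[255,0,-0.036,-0.022,0,0,0],[255,0,0,0,0,0,0],[255,0.05,0,0,0,0,0],[255,0.045,0,0,0,0,0],[255,0.015,0,0,0,0,0],[255,0,0,0,0,0,0]]'; python3 -c "from h import *;report()"
```

```text
time: 2.15
ee_pos: [0.4682, 0.2385, 0.0914]
tool_rot: [0.53, -0.465, 0.533, 0.468]
wrist_force: [0.7, -0.1, 0.4]
finger_gap: 0.0003
t 2.15 tcp in box(mm) [-62.1  59.7  41.4] F box [ 0.68 -0.02  0.37] gap 0.00031847709178035963
[[-0.006 -0.999  0.04 ]
 [ 0.     0.04   0.999]
 [-1.     0.006  0.   ]]
```

```bash
python3 -m crank '[[255,0.002,0,-0.010,0,0,0],[255,0,-0.015,0,0,0,0],[255,0,-0.015,0,0,0,0],[255,0,-0.013,0,0,0,0],[255,0,-0.01,0,0,0,0],[255,0,0,0,0,0,0]]'; python3 -c "from h import *;report()"
```

```text
time: 2.9
ee_pos: [0.5256, 0.2221, 0.0927]
tool_rot: [0.533, -0.466, 0.531, 0.467]
wrist_force: [-0.1, -0.6, 0.9]
finger_gap: 0.0
t 2.9 tcp in box(mm) [-3.4 48.5 42.7] F box [-0.03 -0.63  0.92] gap 4.284503970600638e-05
[[ 0.001 -0.999  0.041]
 [ 0.003  0.041  0.999]
 [-1.    -0.001  0.003]]
```

```bash
for i in 1 2; do python3 -m crank '[[255,0,-0.003,0,0,0,0],[255,0,0,0,0,0,0]]' >/dev/null; python3 -c "from h import *;report()"|head -1;done
```

```text
t 3.15 tcp in box(mm) [-0.9 48.3 42.4] F box [ 0.76 -0.21 -0.75] gap 0.00021829038664822518
t 3.4 tcp in box(mm) [ 1.7 48.3 42.3] F box [0.35 0.48 0.18] gap -2.948087731835868e-05
```

Run:
```python
from h import *
a=bot.read_camera('scene')[:,:,::-1][190:330,350:530];b=bot.read_camera('top')[:,:,::-1][150:290,100:280]
cv2.imwrite('pics/t3.png',cv2.resize(np.hstack([a,b]),None,fx=2.2,fy=2.2,interpolation=2))
```

```text
(no output)
```

View pics/t3.png

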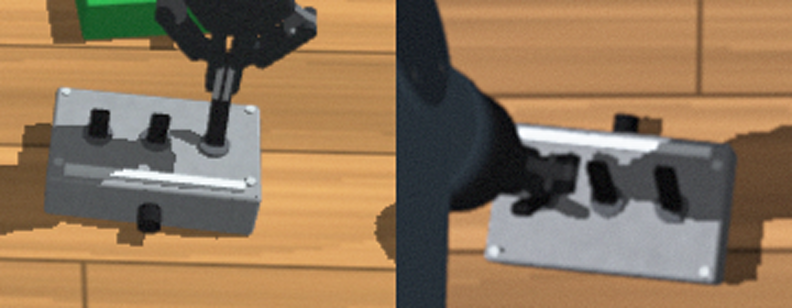

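Run:
```python
from h import *
s,M=tool()
tip=s['ee_pos']+.014*M[:,0]
pts=[tip,s['ee_pos'],s['ee_pos']-.03*M[:,0]]+[c+B@[np.sin(a)*l,.05,np.cos(a)*l] for a in(-.4,.4) for l in (0,.055)]
a=bot.read_camera('scene')[:,:,::-1].copy();b=bot.read_camera('top')[:,:,::-1].copy()
out=[]
for n,im,y,x in(('scene',a,210,400),('top',b,180,130)):
    u=proj(n,pts);crop=cv2.resize(im[y:y+100,x:x+100],None,fx=4,fy=4,interpolation=cv2.INTER_CUBIC)
    for i,p in enumerate(u):
        q=tuple(int(v) for v in (p-[x,y])*4+2);cv2.circle(crop,q,3,[(0,0,255),(0,255,0),(255,0,0),(0,255,255),(0,255,255),(255,0,255),(255,0,255)][i],-1)
    out.append(crop)
cv2.imwrite('pics/t4.png',np.hstack(out))
```

```text
(no output)
```

View pics/t4.png

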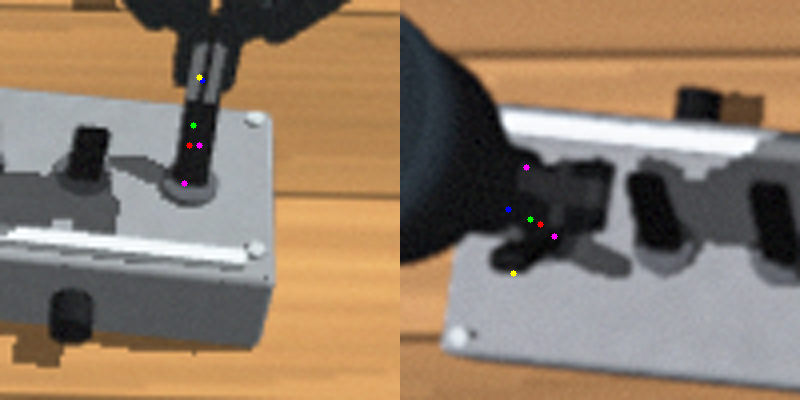

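```bash
python3 - <<'E'
from h import *
def tri(us,ut):
    A=[]
    for n,u in(('scene',us),('top',ut)):
        k=bot.get_calibration(n);A.append(k['K']@np.c_[R.from_rotvec(k['rvec']).as_matrix(),k['tvec']])
    X=cv2.triangulatePoints(A[0],A[1],np.array(us,float),np.array(ut,float)).ravel();return X[:3]/X[3]
X=tri((451,234.5),(179,227));print('tip?',X,B.T@(X-c),proj('scene',X),proj('top',X))
s,M=tool();print(s['q'].round(3),s['ee_pos'])
E
python3 - <<'E'
from h import *
a=bot.read_camera('scene')[:,:,::-1][150:290,380:540];b=bot.read_camera('top')[:,:,::-1][130:270,60:220]
cv2.imwrite('pics/t5.png',cv2.convertScaleAbs(cv2.resize(np.hstack([a,b]),None,fx=2.5,fy=2.5,interpolation=2),alpha=2.2,beta=20))
E
```

```text
tip? [0.53950054 0.2093218  0.11511426] [0.01152843 0.03700476 0.06511426] [[443.25791401 235.83007737]] [[165.93149907 226.7880507 ]]
[ 0.2    0.401  1.628  0.003  1.112 -1.242] [0.5305449  0.22143744 0.09232985]
```

View pics/t5.png

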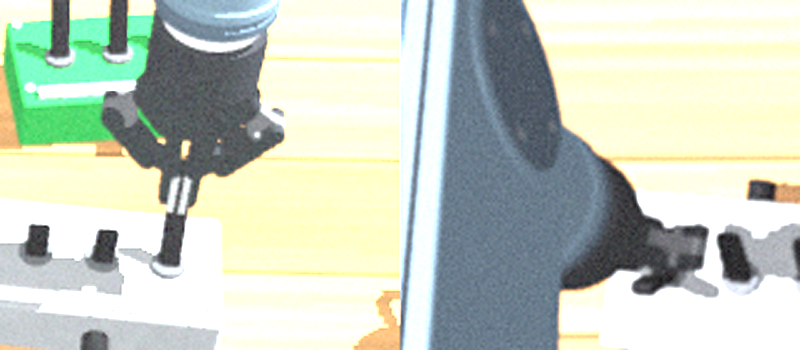

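```bash
python3 -m crank '[[255,-0.05,0,0,0,0,0],[255,-0.05,0,0,0,0,0],[255,0,0.05,0,0,0,0],[255,0,0,0,0,0,0]]'
python3 - <<'E'
from h import *
p=c+B@[-.0883,.0753,.1537];print('old top proj tcp,tip,-60',proj('top',[p,p-[0,0,.014],p+[0,0,.06]]))
s,M=report()
pts=[s['ee_pos']+d*M[:,0] for d in(.014,0,-.03,-.06)]+[s['ee_pos']+.014*M[:,0]+e*.0145*M[:,2] for e in(1,-1)]
a=bot.read_camera('scene')[:,:,::-1].copy();b=bot.read_camera('top')[:,:,::-1].copy()
out=[]
for n,im,y,x in(('scene',a,120,380),('top',b,150,60)):
    u=proj(n,pts);crop=cv2.resize(im[y:y+140,x:x+130],None,fx=3,fy=3,interpolation=cv2.INTER_CUBIC)
    crop=cv2.convertScaleAbs(crop,alpha=1.8,beta=15)
    for i,p in enumerate(u):
        cv2.circle(crop,tuple(int(v) for v in (p-[x,y])*3+1),2,[(0,0,255),(0,255,0),(255,0,0),(255,0,0),(255,0,255),(255,0,255)][i],-1)
    out.append(crop)
cv2.imwrite('pics/t6.png',np.hstack(out))
E
```

```text
time: 4.2
ee_pos: [0.4794, 0.2276, 0.1947]
tool_rot: [0.531, -0.465, 0.532, 0.468]
wrist_force: [0.8, -0.5, -0.2]
finger_gap: 0.0
old top proj tcp,tip,-60 [[111.65867076 285.58407846]
 [115.47929316 285.99226097]
 [ 93.44229772 283.63790214]]
t 4.2 tcp in box(mm) [-50.   49.8 144.7] F box [ 0.88 -0.41 -0.21] gap 4.6102544942506884e-05
[[-0.003 -0.999  0.041]
 [ 0.002  0.041  0.999]
 [-1.     0.003  0.002]]
```

View pics/t6.png

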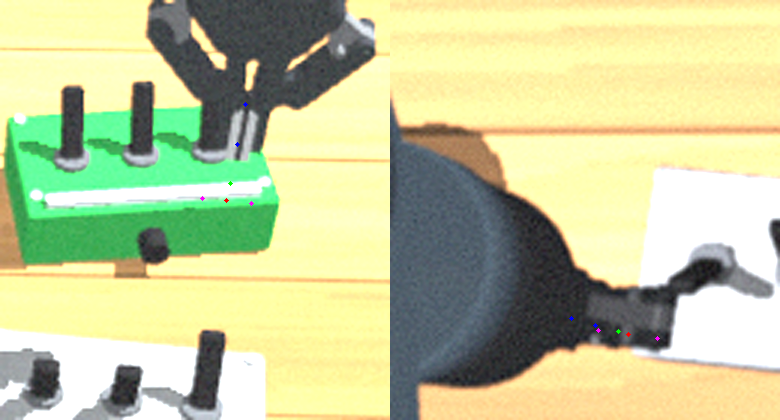

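In the scene view the fingertips end at about (237,160) in the crop. Projected from the reported pose they should be near (226,200), so they are roughly 30 mm higher than stated. That explains the first pass going over the left paddle without touching it. I'll repeat it lower, stepping down gently and watching the force.

```bash
python3 -m crank '[[255,0.05,0.008,0,0,0,0],[255,0.05,0,0,0,0,0],[255,0.01,0,0,0,0,0],[255,0,0,0,0,0,0]]'; python3 -c "from h import *;report()"; for i in 1 2 3; do python3 -m crank '[[255,0.005,0,0,0,0,0],[255,0,0,0,0,0,0]]'>/dev/null; python3 -c "from h import *;report()"|head -1;done
```

```text
time: 4.8
ee_pos: [0.4811, 0.2289, 0.0843]
tool_rot: [0.535, -0.466, 0.529, 0.465]
wrist_force: [-0.0, 0.2, -0.3]
finger_gap: -0.0002
t 4.8 tcp in box(mm) [-48.4  51.2  34.3] F box [-0.04  0.22 -0.29] gap -0.00024869214643610273
[[ 0.007 -0.999  0.043]
 [ 0.004  0.043  0.999]
 [-1.    -0.007  0.005]]
t 5.05 tcp in box(mm) [-45.8  51.9  31.7] F box [-0.24  0.69  0.1 ] gap -9.304510099877118e-05
t 5.3 tcp in box(mm) [-44.6  52.3  28. ] F box [-0.22  0.26 -0.44] gap -0.00033811956695849047
t 5.55 tcp in box(mm) [-44.5  52.4  23. ] F box [ 0.19 -0.11  1.07] gap -0.000325304193612785
```

```bash
for i in 1 2 3 4 5; do python3 -m crank '[[255,0,-0.009,0,0,0,0]]'>/dev/null; python3 -c "from h import *;report()"|head -1;done
python3 - <<'E'
from h import *
s,M=tool()
a=bot.read_camera('scene')[:,:,::-1][190:310,360:500];b=bot.read_camera('top')[:,:,::-1][170:290,110:250]
cv2.imwrite('pics/t7.png',cv2.convertScaleAbs(cv2.resize(np.hstack([a,b]),None,fx=2.8,fy=2.8,interpolation=cv2.INTER_CUBIC),alpha=1.8,beta=15))
E
```

```text
t 5.675 tcp in box(mm) [-35.7  52.1  23.1] F box [-0.32 -0.24 -0.14] gap -4.023440901063894e-06
t 5.8 tcp in box(mm) [-26.5  51.9  24.2] F box [-10.39  -1.37  23.72] gap -6.513067696106662e-06
t 5.925 tcp in box(mm) [-15.7  52.   27. ] F box [-3.82 -1.6  16.24] gap 5.741777868507646e-05
t 6.05 tcp in box(mm) [-5.  51.7 28.5] F box [-0.47  0.59 -0.11] gap 0.00046786560341394395
t 6.175 tcp in box(mm) [ 4.8 51.3 28.8] F box [ 0.11 -0.59  0.05] gap 7.490251078422437e-05
```

View pics/t7.png

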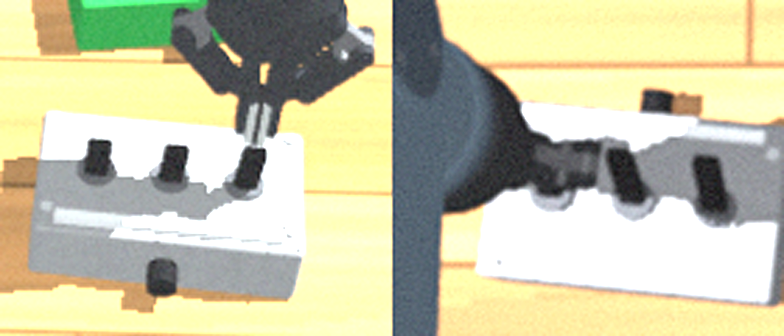

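The left paddle has now swung over most of the way, but the fingertip rode over its tip (up to 24 N vertical). The real tip therefore sits around 27 mm above the reported TCP. I'll back off, go about 25 mm deeper and push again.

```bash
python3 -m crank '[[255,-0.02,0,0,0,0,0],[255,0,0.055,0,0,0,0],[255,0.02,0,0,0,0,0],[255,0,0,0,0,0,0]]'>/dev/null; python3 -c "from h import *;report()";  for i in 1 2 3 4; do python3 -m crank '[[255,0.006,0,0,0,0,0],[255,0,0,0,0,0,0]]'>/dev/null; python3 -c "from h import *;report()"|head -1;done
```

```text
t 6.775 tcp in box(mm) [-51.4  53.1  25.9] F box [ 1.15 -0.21 -0.02] gap 9.320814826835002e-05
[[ 0.017 -0.999  0.044]
 [ 0.008  0.044  0.999]
 [-1.    -0.017  0.009]]
t 7.025 tcp in box(mm) [-50.5  53.3  20. ] F box [-0.48  0.13  0.41] gap 0.0001741233277212482
t 7.275 tcp in box(mm) [-49.5  53.4  13.9] F box [ 0.51  0.26 -0.9 ] gap -0.0003064961330056469
t 7.525 tcp in box(mm) [-49.1  53.4   7.6] F box [-0.37 -0.77  0.82] gap -0.00045896309072317095
t 7.775 tcp in box(mm) [-49.   53.5   1.2] F box [-1.13 -0.85 -0.56] gap 0.00012720384712592062
```

```bash
python3 -m crank '[[255,0,-0.015,0,0,0,0],[255,0,-0.012,0,0,0,0]]'; for i in 1 2 3 4; do python3 -m crank '[[255,0,-0.005,0,0,0,0],[255,0,0,0,0,0,0]]'>/dev/null; python3 -c "from h import *;report()"|head -1;done
```

```text
time: 8.02
ee_pos: [0.5087, 0.2275, 0.0519]
tool_rot: [0.539, -0.468, 0.525, 0.463]
wrist_force: [1.3, 0.2, -0.3]
finger_gap: -0.0
t 8.275 tcp in box(mm) [-13.4  51.9   2.1] F box [-0.31  0.7   0.35] gap -8.555234099521508e-05
t 8.525 tcp in box(mm) [-8.4 51.6  2.1] F box [-0.49  0.13 -0.52] gap -0.0001320475887901284
t 8.775 tcp in box(mm) [-3.7 51.4  2.2] F box [0.49 0.61 0.02] gap 8.9777731047459e-05
t 9.025 tcp in box(mm) [-1.9 51.3  1.8] F box [-1.38  0.42  3.14] gap 0.00017335325251387483
```

```bash
for i in 1 2 3 4; do python3 -m crank '[[255,0,-0.004,0,0,0,0],[255,0,0,0,0,0,0]]'>/dev/null; python3 -c "from h import *;report()"|head -1;done
```

```text
t 9.275 tcp in box(mm) [-2.2 51.4  1.8] F box [-0.77 -0.46  2.52] gap 0.0001763876910673646
t 9.525 tcp in box(mm) [-2.4 51.4  1.8] F box [-1.98  0.09  2.23] gap 0.00023352905513921582
t 9.775 tcp in box(mm) [-2.7 51.3  1.8] F box [-2.48 -0.68  3.41] gap -0.0003304675305573126
t 10.025 tcp in box(mm) [-2.9 51.3  1.9] F box [-1.9   0.16  3.92] gap 0.00020386296485958342
```

```bash
python3 -m crank '[[255,0,-0.006,0,0,0,0]]'>/dev/null; python3 -c "from h import *;report()"|head -1;python3 -m crank '[[255,0,-0.008,0,0,0,0]]'>/dev/null; python3 -c "from h import *;report()"|head -1
python3 - <<'E'
from h import *
a=bot.read_camera('scene')[:,:,::-1][190:310,360:500];b=bot.read_camera('top')[:,:,::-1][170:290,110:250]
cv2.imwrite('pics/t8.png',cv2.convertScaleAbs(cv2.resize(np.hstack([a,b]),None,fx=2.8,fy=2.8,interpolation=cv2.INTER_CUBIC),alpha=1.8,beta=15))
E
```

```text
t 10.15 tcp in box(mm) [-2.1 51.2  1.5] F box [-23.5    1.3   18.65] gap 1.3454491989548105e-06
t 10.275 tcp in box(mm) [-2.3 51.2  1.5] F box [-29.69   2.34  27.38] gap 0.00041742472553633875
```

View pics/t8.png

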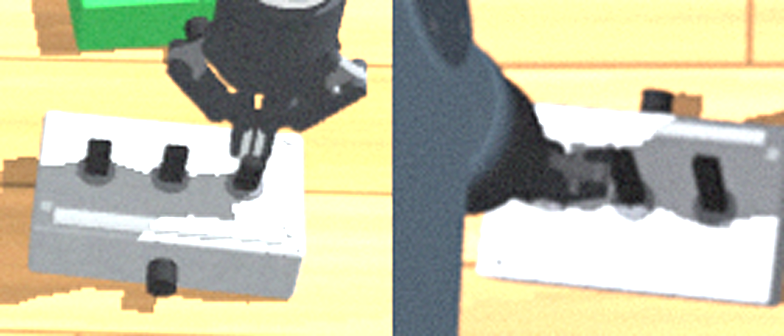

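Left paddle is hard against its on stop: no travel under 24–30 N, and in the picture it leans like its neighbours. Next is the middle one.

```bash
python3 -m crank '[[255,0,0.025,0,0,0,0],[255,0,0.015,0,0,0,0],[255,0,0,-0.025,0,0,0],[255,0,0,-0.025,0,0,0],[255,0,0,0,0,0,0]]'; python3 -c "from h import *;report()"
```

```text
time: 11.0
ee_pos: [0.4839, 0.1797, 0.0541]
tool_rot: [0.523, -0.455, 0.54, 0.477]
wrist_force: [-0.3, 0.5, -1.0]
finger_gap: -0.0002
t 11.0 tcp in box(mm) [-41.2   2.5   4.1] F box [-0.37  0.45 -1.02] gap -0.0002028999949098221
[[-0.039 -0.998  0.041]
 [ 0.005  0.041  0.999]
 [-0.999  0.039  0.004]]
```

```bash
python3 -m crank '[[255,0,-0.015,0,0,0,0],[255,0,-0.01,0,0,0,0],[255,0,0,0,0,0,0]]' >/dev/null; for i in 1 2 3 4 5; do python3 -m crank '[[255,0,-0.006,0,0,0,0]]'>/dev/null; python3 -c "from h import *;report()"|head -1;done
```

```text
t 11.5 tcp in box(mm) [-6.   2.9  2.8] F box [-0.98  1.13  0.34] gap 0.0003057226180045203
t 11.625 tcp in box(mm) [-3.2  2.9  2.2] F box [-17.24   0.44  15.62] gap -0.00025458117143303685
t 11.75 tcp in box(mm) [-3.3  2.9  2.1] F box [-22.16   0.04  23.45] gap 2.875423139693632e-05
t 11.875 tcp in box(mm) [-3.7  2.9  2.4] F box [-19.13  -0.45  20.33] gap 2.371953630934728e-05
t 12.0 tcp in box(mm) [-4.1  2.8  2.6] F box [-17.75  -0.11  17.68] gap -0.00029546117910824186
```

Middle is against its on stop too. Now I go over to the rib side of the right paddle.

```bash
python3 -m crank '[[255,0,0.02,0,0,0,0],[255,-0.05,0,0,0,0,0],[255,-0.03,0,0,0,0,0],[255,0,-0.02,-0.027,0,0,0],[255,0,-0.035,-0.027,0,0,0],[255,0,-0.035,0,0,0,0],[255,0,0,0,0,0,0],[255,0,0,0,0,0,0]]'>/dev/null; python3 -c "from h import *;report()"
```

```text
t 13.0 tcp in box(mm) [ 70.6 -54.1  79.1] F box [-1.03  0.06  0.24] gap 0.00010169642310101754
[[-0.082 -0.996  0.034]
 [ 0.003  0.034  0.999]
 [-0.997  0.082 -0.   ]]
```

```bash
python3 -m crank '[[255,0,0.012,0.003,0,0,-4.5],[255,0,0,0,0,0,0],[255,0.04,0,0,0,0,0],[255,0.02,0,0,0,0,0],[255,0.008,0,0,0,0,0],[255,0,0,0,0,0,0]]'>/dev/null; python3 -c "from h import *;report()"
```

```text
t 13.75 tcp in box(mm) [ 57.9 -48.9  12.4] F box [-0.15  0.24  0.01] gap -2.0706297451385715e-05
[[-0.001 -1.     0.03 ]
 [ 0.     0.03   1.   ]
 [-1.     0.001  0.   ]]
```

```bash
python3 -m crank '[[255,0.009,0,0,0,0,0],[255,0,0,0,0,0,0]]'>/dev/null; python3 -c "from h import *;report()"|head -1; python3 -m crank '[[255,0,0.012,0,0,0,0],[255,0,0.012,0,0,0,0]]' >/dev/null; for i in 1 2 3 4 5; do python3 -m crank '[[255,0,0.006,0,0,0,0]]'>/dev/null; python3 -c "from h import *;report()"|head -1;done
```

```text
t 14.0 tcp in box(mm) [ 59.1 -48.8   4.2] F box [-0.14 -0.54 -0.15] gap -9.25749043502679e-05
t 14.375 tcp in box(mm) [ 28.3 -47.7   5.4] F box [1.2  0.07 1.09] gap 0.0002518071664802868
t 14.5 tcp in box(mm) [ 22.2 -47.5   5.9] F box [ 1.27 -0.25  0.51] gap 3.2186732970290263e-05
t 14.625 tcp in box(mm) [ 15.9 -47.3   6.1] F box [ 0.96 -1.05  1.45] gap -0.00014617259676126353
t 14.75 tcp in box(mm) [  9.9 -47.2   6.4] F box [1.2  0.46 0.39] gap -3.1795657201182766e-05
t 14.875 tcp in box(mm) [  3.5 -47.    6.2] F box [ 1.45  0.48 -1.18] gap 0.0003234225984200399
```

Steady +1.2 N, so the paddle is moving. I keep going to the stop.

```bash
for i in 1 2 3 4; do python3 -m crank '[[255,0,0.005,0,0,0,0]]'>/dev/null; python3 -c "from h import *;report()"|head -1;done
```

```text
t 15.0 tcp in box(mm) [  1.7 -46.8   6.9] F box [13.26  0.75 -4.37] gap -6.375767798481561e-05
t 15.125 tcp in box(mm) [  1.5 -46.6   8.1] F box [13.91 -0.31 -3.65] gap -2.7963484672079102e-05
t 15.25 tcp in box(mm) [  1.3 -46.4   9.3] F box [11.44 -0.44 -2.89] gap -0.0001925442196205812
t 15.375 tcp in box(mm) [  1.1 -46.3  10.5] F box [12.05 -0.43 -3.6 ] gap 7.677782100534383e-05
```

That is the off stop: 13 N, no further travel. I retreat and check.

```bash
python3 -m crank '[[255,0,-0.025,0,0,0,0],[255,0,-0.02,0,0,0,0],[255,-0.05,0,0,0,0,0],[255,-0.06,0,0,0,0,0],[255,-0.06,0,0,0,0,0],[255,-0.04,-0.04,-0.04,0,0,0],[255,0,-0.04,-0.04,0,0,0],[255,0,-0.02,-0.04,0,0,0],[255,0,0,0,0,0,0]]'
python3 - <<'E'
from h import *
report()
a=bot.read_camera('scene')[:,:,::-1][190:310,360:500].copy();bb=bot.read_camera('top')[:,:,::-1];b=bb[170:290,110:250].copy()
a,b=[cv2.convertScaleAbs(cv2.resize(i,None,fx=2.8,fy=2.8,interpolation=cv2.INTER_CUBIC),alpha=1.8,beta=15) for i in(a,b)]
for n,im,x,y in(('scene',a,360,190),('top',b,110,170)):
  for yy,an in((.05,.4),(0,.4),(-.05,-.4)):
    u=(proj(n,[c+B@[np.sin(an)*l,yy,np.cos(an)*l] for l in(0,.055)])-[x,y])*2.8
    cv2.line(im,*[tuple(int(v) for v in k) for k in u],(0,0,255),1)
cv2.imwrite('pics/t9.png',np.hstack([a,b]))
E
```

```text
time: 16.5
ee_pos: [0.6366, -0.0064, 0.2737]
tool_rot: [0.537, -0.476, 0.521, 0.463]
wrist_force: [-0.4, 0.8, 0.2]
finger_gap: -0.0002
t 16.5 tcp in box(mm) [ 127.6 -169.1  223.7] F box [-0.46  0.76  0.24] gap -0.0002308690529881938
[[ 0.03  -0.999  0.028]
 [ 0.003  0.028  1.   ]
 [-1.    -0.03   0.004]]
```

View pics/t9.png

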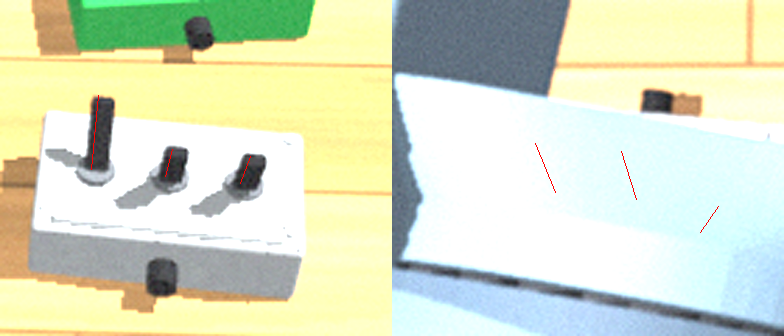

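The scene view shows right leaning to the robot (tip about (103,97)) and middle and left leaning to the rib (tips about (178,148) and (253,157)). All three match the modelled fully-set lines. The arm hides the top view. I'll run one numeric check that the fan switch hasn't moved, then hand in.

Run:
```python
from h import *
a=cv2.imread('pics/scene1.png');b=bot.read_camera('scene')[:,:,::-1]
for n,(y0,y1,x0,x1) in dict(fan=(225,300,230,288),yel1=(160,225,235,290),yel2=(305,390,220,285),green=(140,210,378,475)).items():
    d=np.abs(a[y0:y1,x0:x1].astype(int)-b[y0:y1,x0:x1]).max(2);print(n,(d>60).sum(),d.size)
print(bot.get_state()['wrist_force']);bot.sign_off()
```

```text
fan 0 4350
yel1 883 3575
yel2 67 5525
green 1111 6790
[0.4535495  0.8041952  0.27119232]
the job is handed in; nothing more can be done
```

The wide grey box is set to on, on, off from left to right as the robot sees it, and the job was handed in at about 16.6 s of the 38 s allowed. I pushed each paddle with the closed fingers until it stopped moving against its end stop: left with about 30 N, middle about 22 N, right about 13 N.

**Last checks**
- **Paddles:** the last scene picture showed all three matching the modelled fully-set positions. The arm blocked the top camera, so only the scene camera confirms this.
- **Robot clear:** the wrist force was about zero at hand-in, with the robot raised and clear of everything.
- **Fan switch:** the image around the fan box had not changed since the start.
- **Look-alikes:** the image did change around the yellow and green boxes. I think that is the arm and its shadow moving across them. The gripper never went down near them, but I did not check them separately.

**What disagreed:** the closed fingertips were about 27 mm above the reported TCP, though the description puts them 14 mm ahead of it. My first pass therefore went over the left paddle without touching it. The second scraped its tip with about 24 N and moved it only part of the way. I went lower after that, and the pushes seated properly.

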